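Put the coloured tape rolls back on their stands

TASK

Clear the cutting mat: put each coloured roll of tape (yellow, red, green, blue) over the post of the stand of its own colour, so that it lies flat on the stand's base. Leave the black roll of tape where it is.

Things in the scene. Friction and masses are not known exactly. Their poses are not given: they have to be found in the camera images.
- roll_yellow: Loose roll of yellow tape lying flat on the cutting mat (mat top at z = 3 mm): a ring 58 mm in outer diameter and 24 mm high, open core 36 mm in diameter (tape 11 mm thick all round), about 70 g. Origin: on the ring's axis, at its underside; z up. To be put on the yellow stand.
- roll_red: Loose roll of red tape lying flat on the cutting mat (mat top at z = 3 mm): a ring 58 mm in outer diameter and 24 mm high, open core 36 mm in diameter (tape 11 mm thick all round), about 70 g. Origin: on the ring's axis, at its underside; z up. To be put on the red stand.
- roll_green: Loose roll of green tape lying flat on the cutting mat (mat top at z = 3 mm): a ring 58 mm in outer diameter and 24 mm high, open core 36 mm in diameter (tape 11 mm thick all round), about 70 g. Origin: on the ring's axis, at its underside; z up. To be put on the green stand.
- roll_blue: Loose roll of blue tape lying flat on the cutting mat (mat top at z = 3 mm): a ring 58 mm in outer diameter and 24 mm high, open core 36 mm in diameter (tape 11 mm thick all round), about 70 g. Origin: on the ring's axis, at its underside; z up. To be put on the blue stand.
- stand_yellow: Fixed yellow tape stand on the mat: a round base 80 mm in diameter and 6 mm thick with an upright post in its middle, 16 mm in diameter, its top 34 mm above the underside of the base. Origin: centre of the base's underside, on the post's axis (mat level); z up. A roll goes over the post and lies on the base, its underside then 6 mm above this origin.
- stand_red: Fixed red tape stand on the mat: a round base 80 mm in diameter and 6 mm thick with an upright post in its middle, 16 mm in diameter, its top 34 mm above the underside of the base. Origin: centre of the base's underside, on the post's axis (mat level); z up. A roll goes over the post and lies on the base, its underside then 6 mm above this origin.
- stand_green: Fixed green tape stand on the mat: a round base 80 mm in diameter and 6 mm thick with an upright post in its middle, 16 mm in diameter, its top 34 mm above the underside of the base. Origin: centre of the base's underside, on the post's axis (mat level); z up. A roll goes over the post and lies on the base, its underside then 6 mm above this origin.
- stand_blue: Fixed blue tape stand on the mat: a round base 80 mm in diameter and 6 mm thick with an upright post in its middle, 16 mm in diameter, its top 34 mm above the underside of the base. Origin: centre of the base's underside, on the post's axis (mat level); z up. A roll goes over the post and lies on the base, its underside then 6 mm above this origin.
- roll_black: Loose roll of black tape of the same size as the coloured rolls (58 mm outer diameter, 24 mm high, 36 mm core), lying flat on the mat. It has no stand and stays where it is. Origin: on its axis, at its underside; z up.

How it is judged:
By the outcome, as a careful person would: the job done as asked, in the order asked, and still so for the second after the job is handed in, with the robot touching nothing.
It also fails if it takes over 99 s, if anything falls off the work surface, if the arm or the gripper's body presses on something with over 40 N, if the wrist force passes 120 N, or if a joint passes its speed limit or range.

ROBOT

A 7-joint arm with a two-finger parallel gripper is mounted at the origin on the work surface. World frame = base frame: x ahead of the robot, y to its left, z up, the work surface at z = 0. Lengths are in m, angles in rad, forces in N, time in s.
With the tool pointing down it reaches from about 0.4 to 0.85 m from the base axis. Payload 10.4 kg.
Tool frame: the origin (TCP) lies on the centre line of the jaws, within the pads' length; the fingertips stand 17 mm ahead of it and the grasp point (between the pads) lies 2 mm behind it; z points along the fingers, y is the line along which they close (so a half turn about z gives the same grasp; the last joint's range is limited). The gripper opens to 85 mm and grips with 20 to 120 N. Pads are 22 mm wide; open, the fingers measure 114 mm over their backs; the gripper's body (76 mm by 85 mm) begins 54 mm behind the grasp point. The pads swing forward as they close: fully open they stand 13 mm farther back than shut.
Start: joints at [-0.023, 0.332, -0.065, 1.46, 0.022, 1.35, -0.088], TCP at [0.625, 0, 0.248] pointing down, gripper open.
Joint ranges: [-2.6, 2.6], [-0.5, 2.12], [-1.47, 1.34], [0.16, 2.42], [-1.27, 4.41], [0.06, 2.06], [-2.6, 2.6]. Speed limits (rad/s): [2.22, 2.22, 2.79, 2.79, 3.14, 3.14, 3.14].

INTERFACE

Orientations are given as a unit quaternion [x, y, z, w].
In Python, from workcell import get_obs, optics, job gives the robot as it stands. The module is installed in compiled form; this text tells all that it offers.
- The arm moves only by the tool send_rows, never from a script. Its argument "plan" is a list that holds one entry, the list of rows, each a list of 7 numbers: the turn, a rotation vector about the tool's x, y, z in units of 1.5 rad (1.0 is 1.5 rad), then the shift along the tool's x, y, z in units of 20 cm (1.0 is 20 cm), then the opening, from 0 (shut) to 1 (fully open). A call has 1 to 20 rows; each row shifts and turns the commanded pose from where the row before left it, along the tool's axes as they then stand; what a row does not reach is not made up. A row lasts 1/12 s, in which the tool goes at most 41.7 mm and 7.16 degrees, less where a joint would pass 70% of its speed; a pose out of reach is approached as far as the arm can. A call with a number of a shift or a turn outside -1 to 1 is refused whole. A call with a gripper value outside its range is refused whole. The fingers move at their own pace and stop on an object; "squeeze" is the grip in N (left out, the last holds). Time passes only in rows, so rows that do not move let the fingers close. It gives the time, the measured TCP pose, the force, the opening and the grip force at its end, in the units of the state.
- get_obs(): the state, without advancing time (a new reading comes with each control period).
- optics.camera(name): name is "scene" or "side" or "wrist"; returns the picture (420x560x3 uint8, red, green, blue); there is no depth.
- optics.get_calibration(name): a dict with "intrinsics" (3x3 intrinsics, pixels), "distortion" ([k1, k2, p1, p2, k3] as OpenCV has them; the pictures are not rectified), "world_from_camera" (4x4, takes a point from camera to world coordinates); the wrist camera has in their place "T_tool_cam" (4x4, takes a point from camera to tool coordinates, whose origin is the TCP and whose axes are the flange's). Camera axes: x right, y up, looking along -z (the intrinsics and any distortion apply to the point x, -y, -z); pixel columns grow to the right and rows downward; lengths in m; the calibration is good to about 2 mm. A picture is of the moment at which its call begins: read the wrist's pose just before it. get_calibration takes no time and is no camera call.
- job.hand_in(): hands the job in; it is judged then, once.
The state is a dict: "clock": time; "joint_pos": joint angles; "joint_velocities": joint speeds; "tau": joint torques, N m; "position": TCP position; "ee_rot": TCP orientation; "ft_force": force on the tool from outside, world axes, zero at the start; "torque": the same for the moment, N m; "grip_width": opening from 0.0 (shut) to 1.0 (fully open); "grasp_force": force on a finger pad.
Only numpy, scipy, OpenCV 4.12 (cv2) and the standard library are available. Lean on these libraries where they do the work, as an engineer would, in place of code of your own. Each camera call takes 0.05 s, during which the arm holds its last target. There are 200 camera calls.

## Working session

There is one attempt and no reset: what is moved stays moved. The work goes in short steps, Python scripts to look and compute and a tool call to move; the robot and the scene stay as the last step left them, time stands still between calls to the robot, and variables do not carry over. Pictures are saved under pics/ and viewed, at most 14 in all, crops included, and the job is handed in when it is done.

Besides the shell and the picture viewer there is one more tool, called after "Emit:" by a JSON object that holds its "name" and its "arguments", one argument or row to a line. send_rows: Moves the arm, as the interface text tells. Its arguments: {"type":"object","properties":{"plan":{"type":"array"},"squeeze":{"type":"number"}},"required":["plan"]}

```bash
mkdir -p pics; python3 - <<'E'
from workcell import get_obs, optics
import cv2, numpy as np
np.set_printoptions(precision=4,suppress=True)
o=get_obs();print(o)
for n in("scene","side","wrist"):
    im=optics.camera(n);cv2.imwrite(f"pics/{n}0.png",im[:,:,::-1]);print(n,optics.get_calibration(n))
E
```

```text
{'clock': 0.0, 'joint_pos': array([-0.0226,  0.3328, -0.0647,  1.461 ,  0.0216,  1.3499, -0.0885]), 'joint_velocities': array([ 0.0012,  0.0009, -0.0019, -0.0008,  0.0012,  0.0004,  0.0003]), 'tau': array([  0.0005, -62.545 ,   0.0497, -39.161 ,   0.0164,   0.0098,
        -0.    ]), 'position': array([0.6246, 0.    , 0.2475]), 'ee_rot': array([ 0.7071,  0.7071, -0.0005, -0.0005]), 'ft_force': array([0.2197, 0.4492, 0.2752]), 'torque': array([-0.0063,  0.0378, -0.0122]), 'grasp_force': 0.0, 'grip_width': 0.9998099692905525}
scene {'intrinsics': array([[388.5876,   0.    , 268.8062],
       [  0.    , 388.5876, 214.4714],
       [  0.    ,   0.    ,   1.    ]]), 'distortion': array([0.0111, 0.    , 0.    , 0.    , 0.    ]), 'world_from_camera': array([[ 0.3799, -0.7866,  0.4868,  1.0705],
       [ 0.925 ,  0.3276, -0.1924, -0.1965],
       [-0.0082,  0.5234,  0.852 ,  0.9383],
       [ 0.    ,  0.    ,  0.    ,  1.    ]])}
side {'intrinsics': array([[512.1831,   0.    , 275.135 ],
       [  0.    , 512.1831, 213.2401],
       [  0.    ,   0.    ,   1.    ]]), 'distortion': array([-0.0617,  0.    ,  0.    ,  0.    ,  0.    ]), 'world_from_camera': array([[ 0.9211,  0.2797, -0.2708,  0.1872],
       [-0.3886,  0.6208, -0.6809, -0.8487],
       [-0.0224,  0.7324,  0.6805,  0.8906],
       [ 0.    ,  0.    ,  0.    ,  1.    ]])}
wrist {'intrinsics': array([[344.5811,   0.    , 277.5742],
       [  0.    , 344.5811, 212.4352],
       [  0.    ,   0.    ,   1.    ]]), 'distortion': array([-0.087,  0.   ,  0.   ,  0.   ,  0.   ]), 'T_tool_cam': array([[ 0.    ,  0.9546,  0.2978,  0.0753],
       [ 1.    ,  0.0005, -0.0016,  0.0008],
       [-0.0017,  0.2978, -0.9546, -0.1257],
       [ 0.    ,  0.    ,  0.    ,  1.    ]])}
```

View pics/scene0.png

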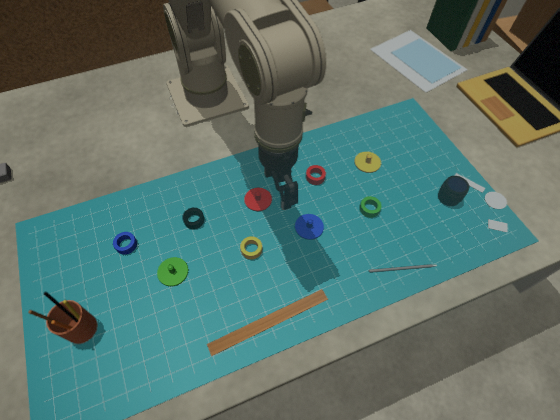

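View pics/side0.png

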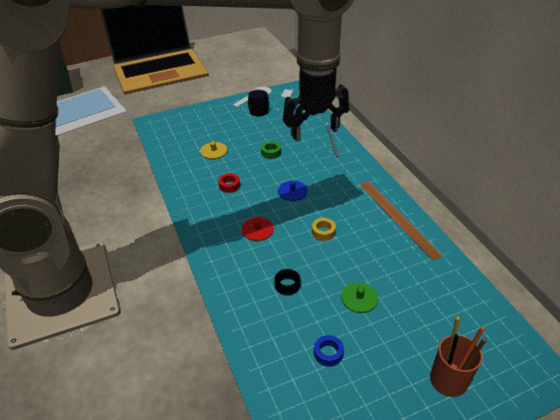

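View pics/wrist0.png

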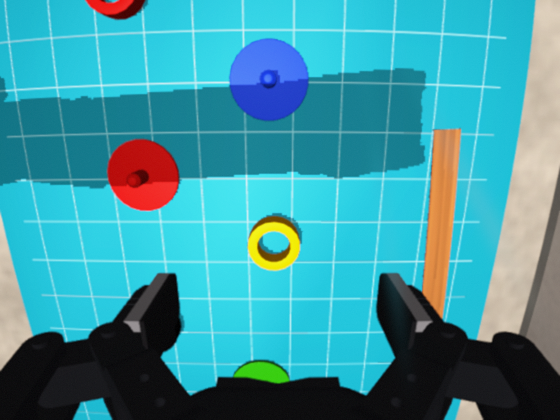

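Scene: rolls yellow (252,247), red (316,174), green (371,206), blue (125,242), black (194,217). Stands: green (173,271), red (258,199), blue (309,226), yellow (368,161). The side view shows the same objects with nothing hidden, and the wrist view shows yellow at (275,242).

```bash
cat > h.py <<'E'
import cv2, numpy as np
from workcell import get_obs, optics
from scipy.spatial.transform import Rotation as R
HUE=dict(yellow=(15,38,90),red=(170,8,90),green=(45,75,90),blue=(108,130,90))
def ray(cal,px,T):
    u=cv2.undistortPoints(np.array([[px]],float),cal["intrinsics"],cal["distortion"])[0,0]
    d=T[:3,:3]@np.array([u[0],-u[1],-1]); return T[:3,3],d
def cast(cal,px,z,T):
    o,d=ray(cal,px,T); return (o+d*(z-o[2])/d[2])[:2]
def blobs(im,c):
    h=cv2.cvtColor(im,cv2.COLOR_RGB2HSV); a,b,s=HUE[c]; H=h[...,0]
    m=((H>=a)&(H<=b) if a<b else (H>=a)|(H<=b))&(h[...,1]>150)&(h[...,2]>40)
    cs,_=cv2.findContours(m.astype(np.uint8),cv2.RETR_EXTERNAL,cv2.CHAIN_APPROX_NONE)
    out=[]
    for k in cs:
        if cv2.contourArea(k)<150: continue
        k=cv2.convexHull(k); M=cv2.moments(k); out.append((M['m10']/M['m00'],M['m01']/M['m00'],M['m00'],cv2.fitEllipse(k)[1]))
    return out
def T_of(name):
    cal=optics.get_calibration(name)
    if name!="wrist": return cal,cal["world_from_camera"]
    o=get_obs(); T=np.eye(4); T[:3,:3]=R.from_quat(o["ee_rot"]).as_matrix(); T[:3,3]=o["position"]
    return cal,T@cal["T_tool_cam"]
E
python3 - <<'E'
from h import *
for n in("scene","side","wrist"):
    im=cv2.imread(f"pics/{n}0.png")[:,:,::-1].copy(); cal,T=T_of(n)
    for c in HUE:
        for u,v,a,ax in blobs(im,c):
            print(n,c,round(u),round(v),int(a),np.round(ax),"roll z15",cast(cal,(u,v),.015,T).round(4),"stand z9",cast(cal,(u,v),.009,T).round(4))
E
```

```text
scene yellow 476 22 202 [ 5. 75.] roll z15 [0.035  1.1042] stand z9 [0.0282 1.1127]
scene red 252 201 184 [14. 22.] roll z15 [ 0.4834 -0.0148] stand z9 [ 0.4796 -0.0136]
scene red 316 173 192 [14. 18.] roll z15 [0.461  0.1963] stand z9 [0.457  0.1988]
scene green 172 272 614 [27. 30.] roll z15 [ 0.6067 -0.2812] stand z9 [ 0.6037 -0.2817]
scene blue 125 243 383 [22. 23.] roll z15 [ 0.4761 -0.3777] stand z9 [ 0.4722 -0.3788]
scene blue 309 226 523 [25. 28.] roll z15 [0.6195 0.0991] stand z9 [0.6166 0.1011]
side yellow 323 229 390 [22. 24.] roll z15 [ 0.6207 -0.0712] stand z9 [ 0.6236 -0.0659]
side yellow 213 150 319 [16. 26.] roll z15 [0.4764 0.3511] stand z9 [0.4784 0.3594]
side yellow 159 71 2455 [43. 98.] roll z15 [0.4459 0.9115] stand z9 [0.4477 0.9236]
side red 455 365 2191 [48. 62.] roll z15 [ 0.6837 -0.5053] stand z9 [ 0.6871 -0.5029]
side red 257 229 541 [23. 31.] roll z15 [ 0.4739 -0.0053] stand z9 [0.4759 0.0005]
side red 229 182 298 [19. 22.] roll z15 [0.4689 0.1925] stand z9 [0.4708 0.1996]
side green 359 297 846 [30. 37.] roll z15 [ 0.5972 -0.2884] stand z9 [ 0.6    -0.2846]
side green 270 149 261 [18. 20.] roll z15 [0.6298 0.2855] stand z9 [0.6328 0.2933]
side blue 328 350 707 [30. 31.] roll z15 [ 0.4779 -0.3772] stand z9 [ 0.4799 -0.374 ]
side blue 292 190 443 [20. 29.] roll z15 [0.6113 0.0906] stand z9 [0.6142 0.097 ]
wrist yellow 274 243 2123 [52. 53.] roll z15 [ 0.6215 -0.0726] stand z9 [ 0.6214 -0.0751]
wrist red 143 174 3864 [67. 74.] roll z15 [0.4819 0.006 ] stand z9 [0.4795 0.0048]
wrist red 116 7 722 [55. 71.] roll z15 [0.4702 0.1707] stand z9 [0.4676 0.1723]
wrist green 262 372 884 [26. 56.] roll z15 [ 0.6061 -0.255 ] stand z9 [ 0.6057 -0.2606]
wrist blue 268 79 4960 [78. 81.] roll z15 [0.617  0.1007] stand z9 [0.6168 0.1011]
```

Emit:
{"name": "send_rows", "arguments": {
  "plan": [
    [[0,0,0,-0.06,-0.004,0.14,1],[0,0,0,-0.06,-0.004,0.14,1],[0,0,0,-0.06,-0.004,0.14,1],[0,0,0,-0.06,-0.004,0.14,1],[0,0,0,-0.06,0,0.14,1],[0,0,0,-0.06,0,0.14,1],[0,0,0,0,0,0,1],[0,0,0,0,0,0,1]]
  ],
  "squeeze": 40
}}

```text
clock: 0.82
position: [0.6208, -0.0723, 0.0793]
ee_rot: [0.708, 0.707, -0.001, -0.001]
ft_force: [-0.4, 0.3, 0.7]
grip_width: 0.998
grasp_force: 0.0
```

```bash
cat > look.py <<'E'
import sys
from h import *
cal,T=T_of("wrist"); im=optics.camera("wrist"); o=get_obs()
cv2.imwrite(f"pics/{sys.argv[1]}.png",im[:,:,::-1])
print(o["clock"],o["position"].round(4),R.from_quat(o["ee_rot"]).as_matrix().round(3).tolist())
for c in sys.argv[2:]:
    for u,v,a,ax in blobs(im,c): print(c,round(u),round(v),int(a),np.round(ax),"roll z15",cast(cal,(u,v),.015,T).round(4),"z27",cast(cal,(u,v),.027,T).round(4),"stand z9",cast(cal,(u,v),.009,T).round(4))
E
python3 look.py w1 yellow
```

```text
0.8667 [ 0.6222 -0.0713  0.0812] [[-0.0, 1.0, 0.0], [1.0, 0.0, 0.0], [0.0, 0.0, -1.0]]
yellow 276 238 7952 [100. 102.] roll z15 [ 0.621  -0.0723] z27 [ 0.6211 -0.0676] stand z9 [ 0.621  -0.0747]
yellow 551 240 785 [ 16. 379.] roll z15 [ 0.7947 -0.0743] z27 [ 0.7838 -0.0695] stand z9 [ 0.8002 -0.0768]
```

Emit:
{"name": "send_rows", "arguments": {
  "plan": [
    [[0,0,0,0,0,0.09,1],[0,0,0,0,0,0.09,1],[0,0,0,0,0,0.09,1],[0,0,0,0,0,0,1],[0,0,0,0,0,0,0.5],[0,0,0,0,0,0,0.5],[0,0,0,0,0,0,0.5],[0,0,0,0,0,0,0.5],[0,0,0,0,0,0,0.5],[0,0,0,0,0,0,0.5],[0,0,0,0,0,0,0.5],[0,0,0,0,0,0,0.5]]
  ],
  "squeeze": 40
}}

```text
clock: 1.87
position: [0.6234, -0.0715, 0.0293]
ee_rot: [0.707, 0.707, 0.001, 0.001]
ft_force: [-3.5, 1.1, 9.2]
grip_width: 0.662
grasp_force: 40.8
```

Emit:
{"name": "send_rows", "arguments": {
  "plan": [
    [[0,0,0,0,0,-0.14,0.5],[0,0,0,0,0,-0.14,0.5],[0,0,0,0,0,-0.14,0.5],[0,0,0,0.15,-0.065,0,0.5],[0,0,0,0.15,-0.065,0,0.5],[0,0,0,0.15,-0.065,0,0.5],[0,0,0,0.15,-0.065,0,0.5],[0,0,0,0.15,-0.065,0,0.5],[0,0,0,0.15,-0.065,0,0.5],[0,0,0,0.15,-0.065,0,0.5],[0,0,0,0.15,-0.065,0,0.5],[0,0,0,0.15,-0.065,0,0.5],[0,0,0,0.15,-0.065,0,0.5],[0,0,0,0.15,-0.065,0,0.5],[0,0,0,0,0,0,0.5],[0,0,0,0,0,0,0.5]]
  ]
}}

```text
clock: 3.2
position: [0.4783, 0.2605, 0.1119]
ee_rot: [0.706, 0.709, 0.001, 0.0]
ft_force: [1.0, -0.4, 0.4]
grip_width: 0.663
grasp_force: 43.0
```

```bash
python3 look.py w2 yellow red green
```

```text
3.25 [0.4792 0.2586 0.1116] [[-0.001, 1.0, 0.002], [1.0, 0.001, 0.001], [0.001, 0.002, -1.0]]
yellow 277 281 13945 [133. 136.] roll z15 [0.4797 0.2142] z27 [0.4796 0.2207] stand z9 [0.4797 0.2109]
yellow 278 61 12688 [125. 132.] roll z15 [0.4794 0.3624] z27 [0.4794 0.361 ] stand z9 [0.4795 0.3631]
red 248 341 343 [60. 72.] roll z15 [0.4574 0.1616] z27 [0.4585 0.171 ] stand z9 [0.4568 0.1569]
red 270 285 1198 [28. 57.] roll z15 [0.4743 0.2113] z27 [0.4745 0.218 ] stand z9 [0.4742 0.2079]
green 497 190 6328 [86. 95.] roll z15 [0.631  0.2832] z27 [0.6228 0.286 ] stand z9 [0.6351 0.2818]
```

View pics/w2.png

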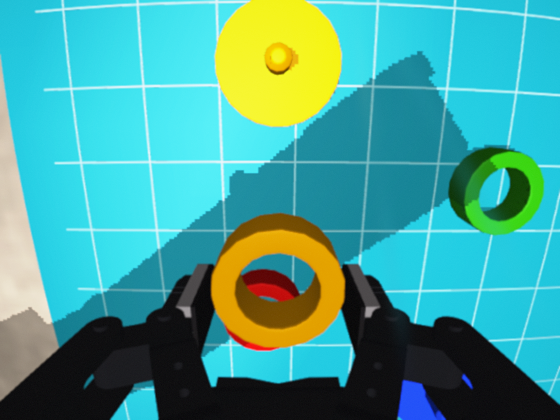

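Emit:
{"name": "send_rows", "arguments": {
  "plan": [
    [[0,0,0,0.13,0,0,0.5],[0,0,0,0.13,0,0,0.5],[0,0,0,0.13,0,0,0.5],[0,0,0,0.12,0,0,0.5],[0,0,0,0,0,0.1,0.5],[0,0,0,0,0,0.1,0.5],[0,0,0,0,0,0.1,0.5],[0,0,0,0,0,0.06,0.5],[0,0,0,0,0,0.02,0.5],[0,0,0,0,0,0,0.5]]
  ]
}}

```text
clock: 4.08
position: [0.4798, 0.3587, 0.0349]
ee_rot: [0.708, 0.706, -0.0, 0.0]
ft_force: [-0.0, 0.6, -1.6]
grip_width: 0.659
grasp_force: 44.6
```

Emit:
{"name": "send_rows", "arguments": {
  "plan": [
    [[0,0,0,0,0,0.005,0.5],[0,0,0,0,0,0,0.85],[0,0,0,0,0,0,1],[0,0,0,0,0,0,1],[0,0,0,0,0,0,1],[0,0,0,0,0,0,1],[0,0,0,0,0,-0.12,1],[0,0,0,0,0,-0.12,1],[0,0,0,0,0,-0.12,1],[0,0,0,-0.14,-0.01,0,1],[0,0,0,-0.14,-0.01,0,1],[0,0,0,-0.14,-0.01,0,1],[0,0,0,-0.14,-0.01,0,1],[0,0,0,-0.14,-0.01,0,1],[0,0,0,-0.14,0,0,1],[0,0,0,0,0,0,1]]
  ]
}}

```text
clock: 5.42
position: [0.4693, 0.1861, 0.1052]
ee_rot: [0.709, 0.705, -0.001, 0.001]
ft_force: [1.8, -0.4, -0.1]
grip_width: 0.995
grasp_force: 0.0
```

```bash
python3 look.py w3 red yellow
```

```text
5.4667 [0.4693 0.189  0.1054] [[0.005, 1.0, 0.0], [1.0, -0.005, -0.001], [-0.001, 0.0, -1.0]]
red 275 218 6368 [89. 92.] roll z15 [0.4689 0.1899] z27 [0.469  0.1939] stand z9 [0.4688 0.1879]
```

View pics/w3.png

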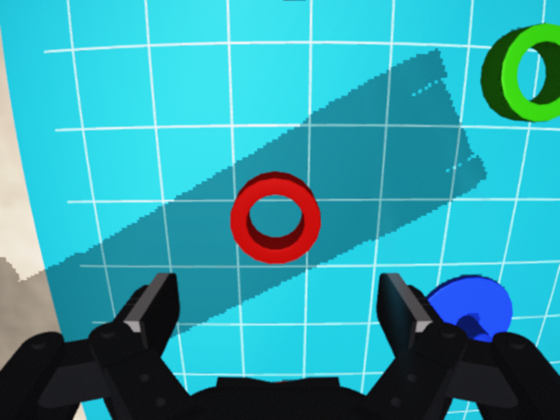

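Emit:
{"name": "send_rows", "arguments": {
  "plan": [
    [[0,0,0,0.015,0,0.12,1],[0,0,0,0,0,0.12,1],[0,0,0,0,0,0.1,1],[0,0,0,0,0,0.04,1],[0,0,0,0,0,0,1],[0,0,0,0,0,0,0.5],[0,0,0,0,0,0,0.5],[0,0,0,0,0,0,0.5],[0,0,0,0,0,0,0.5],[0,0,0,0,0,0,0.5],[0,0,0,0,0,0,0.5],[0,0,0,0,0,0,0.5]]
  ]
}}

```text
clock: 6.47
position: [0.4697, 0.1957, 0.0312]
ee_rot: [0.707, 0.707, 0.001, 0.0]
ft_force: [-2.7, -0.6, 8.6]
grip_width: 0.655
grasp_force: 40.6
```

```bash
python3 - <<'E'
from h import *
z=np.array([(optics.camera("side") is None,*get_obs()["position"]) for _ in range(4)]); print(z.mean(0),z.std(0))
im=optics.camera("side");cv2.imwrite("pics/s1.png",cv2.resize(im[100:260,160:400,::-1],None,fx=3,fy=3))
E
```

```text
[0.         0.46970641 0.19565658 0.03123651] [0.00000000e+00 9.85492864e-06 1.74167729e-05 1.05363281e-05]
```

View pics/s1.png

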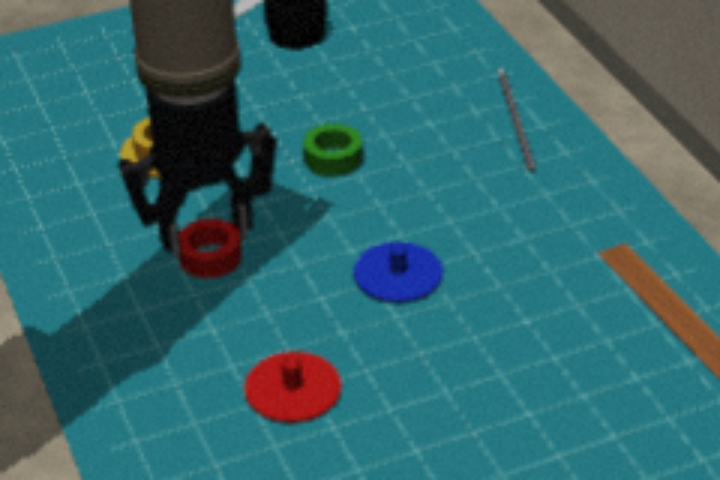

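Emit:
{"name": "send_rows", "arguments": {
  "plan": [
    [[0,0,0,0,0,-0.14,0.5],[0,0,0,0,0,-0.14,0.5],[0,0,0,0,0,-0.14,0.5],[0,0,0,-0.16,0.01,0,0.5],[0,0,0,-0.16,0.01,0,0.5],[0,0,0,-0.16,0.01,0,0.5],[0,0,0,-0.16,0.01,0,0.5],[0,0,0,-0.16,0.005,0,0.5],[0,0,0,-0.16,0,0,0.5],[0,0,0,0,0,0,0.5],[0,0,0,0,0,0,0.5],[0,0,0,0,0,0,0.5]]
  ]
}}

```text
clock: 7.72
position: [0.4782, 0.0037, 0.1141]
ee_rot: [0.707, 0.707, 0.001, 0.0]
ft_force: [0.3, 0.9, -0.8]
grip_width: 0.653
grasp_force: 43.0
```

```bash
python3 look.py w4 yellow red; python3 - <<'E'
from h import *
cal,T=T_of("wrist");print(cast(cal,(277,281),T[2,3]-.1257-.0135,T),get_obs()["position"])
E
```

```text
7.7667 [0.4781 0.0043 0.1139] [[-0.001, 1.0, 0.001], [1.0, 0.001, 0.001], [0.001, 0.001, -1.0]]
red 277 259 20403 [141. 195.] roll z15 [ 0.4788 -0.026 ] z27 [ 0.4788 -0.0204] stand z9 [ 0.4788 -0.0288]
[0.47894843 0.00362562] [0.47813616 0.00425847 0.11394403]
```

View pics/w4.png

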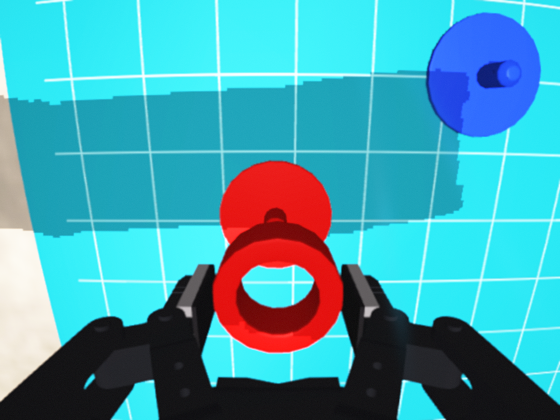

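The red roll is held level at (277,287). The red stand's disc is centred near (275.5,214), with its top edge at row 161 and bottom edge at row 267.

```bash
python3 - <<'E'
from h import *
cal,T=T_of("wrist");o=get_obs()["position"]
for p in((275.5,161),(275.5,267),(275.5,214)):print(cast(cal,p,.009,T))
print("roll",cast(cal,(277.5,287),o[2]-.0045,T),o)
E
```

```text
[0.47801729 0.04380903]
[ 0.47799145 -0.034607  ]
[0.47800801 0.00649228]
roll [0.47914841 0.00561267] [0.47813616 0.00425847 0.11394403]
```

Emit:
{"name": "send_rows", "arguments": {
  "plan": [
    [[0,0,0,0,0,0.1,0.5],[0,0,0,0,0,0.1,0.5],[0,0,0,0,0,0.1,0.5],[0,0,0,0,0,0.06,0.5],[0,0,0,0,0,0.02,0.5],[0,0,0,0,0,0,0.5]]
  ]
}}

```text
clock: 8.27
position: [0.4775, 0.0046, 0.0376]
ee_rot: [0.706, 0.708, -0.0, -0.001]
ft_force: [0.6, -0.3, -0.2]
grip_width: 0.654
grasp_force: 43.0
```

Emit:
{"name": "send_rows", "arguments": {
  "plan": [
    [[0,0,0,0,0,0,0.85],[0,0,0,0,0,0,1],[0,0,0,0,0,0,1],[0,0,0,0,0,0,1],[0,0,0,0,0,0,1],[0,0,0,0,0,-0.12,1],[0,0,0,0,0,-0.12,1],[0,0,0,0,0,-0.12,1],[0,0,0,0.14,0.077,0,1],[0,0,0,0.14,0.077,0,1],[0,0,0,0.14,0.077,0,1],[0,0,0,0.14,0.077,0,1],[0,0,0,0.14,0.077,0,1],[0,0,0,0.14,0.077,0,1],[0,0,0,0.14,0.077,0,1],[0,0,0,0.14,0.077,0,1],[0,0,0,0.14,0.077,0,1],[0,0,0,0.13,0.077,0,1],[0,0,0,0,0,0,1],[0,0,0,0,0,0,1]]
  ]
}}

```text
clock: 9.93
position: [0.6314, 0.2829, 0.1085]
ee_rot: [0.706, 0.708, -0.0, -0.0]
ft_force: [0.3, -0.5, 0.3]
grip_width: 0.996
grasp_force: 0.0
```

```bash
python3 look.py w5 green; python3 - <<'E'
from h import *
im=optics.camera("side");cv2.imwrite("pics/s2.png",cv2.resize(im[100:260,160:400,::-1],None,fx=3,fy=3))
E
```

```text
9.9833 [0.6316 0.281  0.1087] [[-0.001, 1.0, -0.001], [1.0, 0.001, -0.001], [-0.001, -0.001, -1.0]]
green 273 223 6172 [88. 90.] roll z15 [0.6292 0.2822] z27 [0.6294 0.2864] stand z9 [0.6292 0.2801]
```

View pics/s2.png

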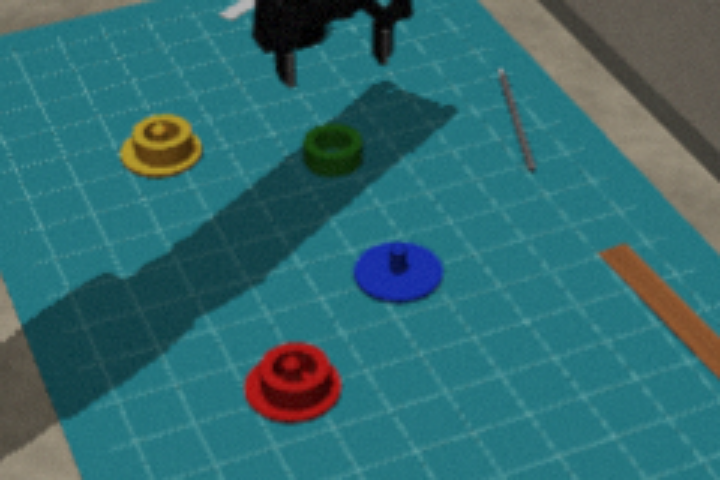

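Yellow at (160,145) and red at (293,380) are both flat on their stands. Green is next.

Emit:
{"name": "send_rows", "arguments": {
  "plan": [
    [[0,0,0,0.01,-0.007,0.12,1],[0,0,0,0,0,0.12,1],[0,0,0,0,0,0.11,1],[0,0,0,0,0,0.045,1],[0,0,0,0,0,0,1],[0,0,0,0,0,0,0.5],[0,0,0,0,0,0,0.5],[0,0,0,0,0,0,0.5],[0,0,0,0,0,0,0.5],[0,0,0,0,0,0,0.5],[0,0,0,0,0,0,0.5],[0,0,0,0,0,0,0.5]]
  ]
}}

```text
clock: 11.03
position: [0.6316, 0.2833, 0.033]
ee_rot: [0.707, 0.707, 0.001, 0.001]
ft_force: [-1.3, -2.4, 6.5]
grip_width: 0.652
grasp_force: 41.8
```

Emit:
{"name": "send_rows", "arguments": {
  "plan": [
    [[0,0,0,0,0,-0.14,0.5],[0,0,0,0,0,-0.14,0.5],[0,0,0,0,0,-0.14,0.5],[0,0,0,-0.17,-0.01,0,0.5],[0,0,0,-0.17,-0.01,0,0.5],[0,0,0,-0.17,-0.01,0,0.5],[0,0,0,-0.17,-0.01,0,0.5],[0,0,0,-0.17,-0.01,0,0.5],[0,0,0,-0.17,-0.01,0,0.5],[0,0,0,-0.17,-0.01,0,0.5],[0,0,0,-0.17,-0.01,0,0.5],[0,0,0,-0.17,-0.01,0,0.5],[0,0,0,-0.17,-0.01,0,0.5],[0,0,0,-0.17,-0.01,0,0.5],[0,0,0,-0.17,-0.01,0,0.5],[0,0,0,-0.17,-0.01,0,0.5],[0,0,0,-0.17,-0.01,0,0.5],[0,0,0,-0.17,0,0,0.5],[0,0,0,-0.17,0,0,0.5],[0,0,0,0,0,0,0.5]]
  ]
}}

```text
clock: 12.7
position: [0.6006, -0.2705, 0.1159]
ee_rot: [0.71, 0.704, -0.001, 0.002]
ft_force: [-1.2, -1.0, -0.5]
grip_width: 0.648
grasp_force: 43.0
```

Emit:
{"name": "send_rows", "arguments": {
  "plan": [
    [[0,0,0,-0.06,0.005,0,0.5],[0,0,0,0,0,0,0.5],[0,0,0,0,0,0,0.5]]
  ]
}}

```text
clock: 12.95
position: [0.6038, -0.2727, 0.1149]
ee_rot: [0.707, 0.707, 0.0, 0.0]
ft_force: [0.3, -0.0, -0.7]
grip_width: 0.648
grasp_force: 43.0
```

```bash
python3 look.py w6 green
```

```text
13.0 [ 0.604  -0.2719  0.1148] [[-0.001, 1.0, 0.001], [1.0, 0.001, 0.0], [0.0, 0.001, -1.0]]
green 276 260 17464 [139. 169.] roll z15 [ 0.604  -0.3036] z27 [ 0.604 -0.298] stand z9 [ 0.604  -0.3065]
```

View pics/w6.png

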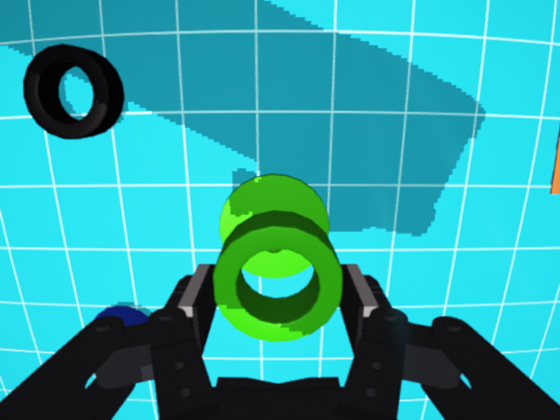

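The green roll is held at (277,277). The stand's disc runs from row 174 to about 278, centred at column 274.

```bash
python3 - <<'E'
from h import *
cal,T=T_of("wrist")
for p in((274,174),(274,278)):print(cast(cal,p,.009,T))
print(cast(cal,(277.5,277),get_obs()["position"][2]-.0065,T),get_obs()["position"])
E
```

```text
[ 0.60279216 -0.24133472]
[ 0.60264472 -0.32028174]
[ 0.6049763 -0.2667942] [ 0.60396491 -0.27186258  0.11475311]
```

Emit:
{"name": "send_rows", "arguments": {
  "plan": [
    [[0,0,0,-0.065,-0.008,0,0.5],[0,0,0,0,0,0,0.5],[0,0,0,0,0,0.1,0.5],[0,0,0,0,0,0.1,0.5],[0,0,0,0,0,0.1,0.5],[0,0,0,0,0,0.055,0.5],[0,0,0,0,0,0.02,0.5],[0,0,0,0,0,0,0.5]]
  ]
}}

```text
clock: 13.67
position: [0.6015, -0.2859, 0.0394]
ee_rot: [0.707, 0.707, -0.0, -0.001]
ft_force: [-0.2, 0.1, 0.2]
grip_width: 0.65
grasp_force: 43.3
```

Emit:
{"name": "send_rows", "arguments": {
  "plan": [
    [[0,0,0,0,0,0,0.85],[0,0,0,0,0,0,1],[0,0,0,0,0,0,1],[0,0,0,0,0,0,1],[0,0,0,0,0,0,1],[0,0,0,0,0,-0.12,1],[0,0,0,0,0,-0.12,1],[0,0,0,0,0,-0.12,1],[0,0,0,-0.09,-0.124,0,1],[0,0,0,-0.09,-0.124,0,1],[0,0,0,-0.09,-0.124,0,1],[0,0,0,-0.09,-0.124,0,1],[0,0,0,-0.1,-0.124,0,1],[0,0,0,0,0,0,1],[0,0,0,0,0,0,1]]
  ]
}}

```text
clock: 14.92
position: [0.4761, -0.3799, 0.1117]
ee_rot: [0.709, 0.706, -0.0, 0.0]
ft_force: [0.7, 0.4, 0.7]
grip_width: 1.0
grasp_force: 0.0
```

```bash
python3 look.py w7 blue green
```

```text
14.9667 [ 0.4777 -0.3783  0.1116] [[0.001, 1.0, 0.001], [1.0, -0.001, -0.0], [-0.0, 0.001, -1.0]]
blue 279 219 5988 [87. 89.] roll z15 [ 0.4784 -0.3786] z27 [ 0.4783 -0.3746] stand z9 [ 0.4784 -0.3806]
green 472 72 12298 [124. 128.] roll z15 [ 0.5995 -0.2823] z27 [ 0.5929 -0.2835] stand z9 [ 0.6028 -0.2817]
```

View pics/w7.png

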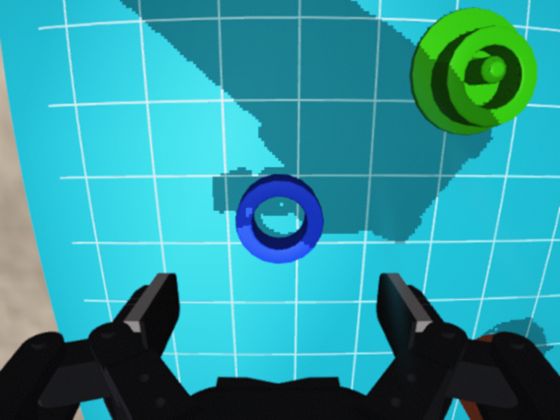

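The green roll is seated at (472,72). The blue roll is at (279,219), almost centred.

Emit:
{"name": "send_rows", "arguments": {
  "plan": [
    [[0,0,0,0.008,0.004,0.12,1],[0,0,0,0,0,0.12,1],[0,0,0,0,0,0.12,1],[0,0,0,0,0,0.05,1],[0,0,0,0,0,0,1],[0,0,0,0,0,0,0.5],[0,0,0,0,0,0,0.5],[0,0,0,0,0,0,0.5],[0,0,0,0,0,0,0.5],[0,0,0,0,0,0,0.5],[0,0,0,0,0,0,0.5],[0,0,0,0,0,0,0.5]]
  ]
}}

```text
clock: 15.97
position: [0.4798, -0.3768, 0.0316]
ee_rot: [0.707, 0.707, 0.0, 0.001]
ft_force: [-1.3, 1.4, 6.9]
grip_width: 0.662
grasp_force: 41.0
```

Emit:
{"name": "send_rows", "arguments": {
  "plan": [
    [[0,0,0,0,0,-0.14,0.5],[0,0,0,0,0,-0.14,0.5],[0,0,0,0,0,-0.14,0.5],[0,0,0,0.157,0.046,0,0.5],[0,0,0,0.157,0.046,0,0.5],[0,0,0,0.157,0.046,0,0.5],[0,0,0,0.157,0.046,0,0.5],[0,0,0,0.157,0.046,0,0.5],[0,0,0,0.157,0.046,0,0.5],[0,0,0,0.157,0.046,0,0.5],[0,0,0,0.157,0.046,0,0.5],[0,0,0,0.157,0.046,0,0.5],[0,0,0,0.157,0.046,0,0.5],[0,0,0,0.157,0.046,0,0.5],[0,0,0,0.157,0.046,0,0.5],[0,0,0,0.157,0.046,0,0.5],[0,0,0,0.157,0.046,0,0.5],[0,0,0,0.157,0.046,0,0.5],[0,0,0,0,0,0,0.5],[0,0,0,0,0,0,0.5]]
  ]
}}

```text
clock: 17.63
position: [0.617, 0.0974, 0.1144]
ee_rot: [0.706, 0.709, 0.001, 0.0]
ft_force: [0.5, -0.7, -0.5]
grip_width: 0.659
grasp_force: 43.0
```

```bash
python3 look.py w8 blue
```

```text
17.6833 [0.6169 0.095  0.1142] [[-0.001, 1.0, 0.001], [1.0, 0.001, -0.0], [-0.0, 0.001, -1.0]]
blue 276 253 20252 [143. 192.] roll z15 [0.6175 0.0724] z27 [0.6175 0.0778] stand z9 [0.6176 0.0698]
```

View pics/w8.png

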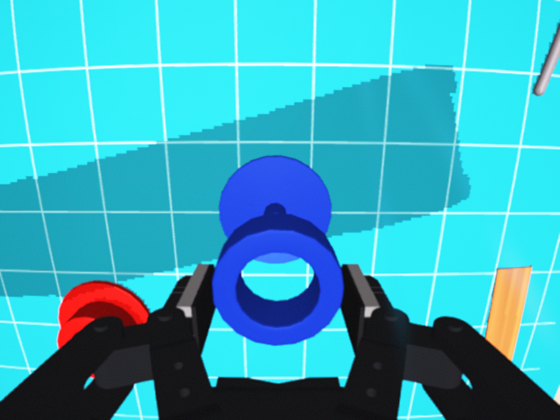

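The blue roll is held at (278,279). The blue stand's disc runs from row 155 to 263, centred at column 275.

```bash
python3 - <<'E'
from h import *
cal,T=T_of("wrist")
for p in((275,155),(275,263)):print(cast(cal,p,.009,T))
print(cast(cal,(277.5,280),get_obs()["position"][2]-.005,T),get_obs()["position"])
E
```

```text
[0.61650723 0.13851213]
[0.61642843 0.05921302]
[0.61794842 0.09947195] [0.61693712 0.0950355  0.11423071]
```

Emit:
{"name": "send_rows", "arguments": {
  "plan": [
    [[0,0,0,0,-0.005,0.1,0.5],[0,0,0,0,0,0.1,0.5],[0,0,0,0,0,0.1,0.5],[0,0,0,0,0,0.06,0.5],[0,0,0,0,0,0.02,0.5],[0,0,0,0,0,0,0.5]]
  ]
}}

```text
clock: 18.18
position: [0.6156, 0.0929, 0.0381]
ee_rot: [0.708, 0.706, -0.001, 0.0]
ft_force: [1.0, 0.1, -0.6]
grip_width: 0.657
grasp_force: 43.0
```

Emit:
{"name": "send_rows", "arguments": {
  "plan": [
    [[0,0,0,0,0,0,0.85],[0,0,0,0,0,0,1],[0,0,0,0,0,0,1],[0,0,0,0,0,0,1],[0,0,0,0,0,0,1],[0,0,0,0,0,-0.12,1],[0,0,0,0,0,-0.12,1],[0,0,0,0,0,-0.12,1],[0,0,0,0,0,-0.15,1],[0,0,0,0,0,-0.15,1],[0,0,0,0,0,-0.15,1],[0,0,0,0,0,-0.15,1],[0,0,0,0,0,0,1],[0,0,0,0,0,0,1]]
  ]
}}

```text
clock: 19.35
position: [0.6165, 0.0948, 0.2314]
ee_rot: [0.707, 0.707, 0.002, 0.001]
ft_force: [0.7, -0.3, -0.4]
grip_width: 0.999
grasp_force: 0.0
```

```bash
python3 - <<'E'
from h import *
im=optics.camera("side");cv2.imwrite("pics/s3.png",cv2.resize(im[110:400,160:480,::-1],None,fx=2,fy=2))
E
```

```text
(no output)
```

View pics/s3.png

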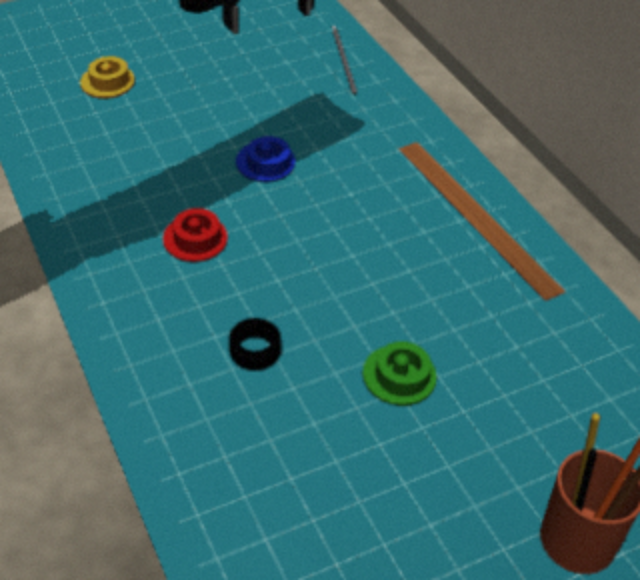

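All four rolls are flat on their own stands: yellow (107,75), blue (266,158), red (195,233) and green (400,370). The black roll is still at its original place (255,345), and the gripper is clear.

```bash
python3 -c "
from workcell import job;print(job.hand_in())"
```

```text
the job is handed in; nothing more can be done
None
```

The job is handed in at about 19 s of the 99 s allowed: the last picture shows the yellow, red, green and blue rolls flat on the stands of their own colours, the black roll untouched, and the gripper clear.

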